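# Re-rack four reagent bottles in reverse order

## Task

Move the four reagent bottles from the old aluminium rack to the pockets of the new white rack, one bottle in each pocket, in reverse order: the bottle that stands nearest the yellow end of the old rack goes into the pocket farthest from the yellow end of the new rack, the second into the second farthest, and so on, until the bottle farthest from the old yellow end stands next to the new one. Keep the bottles upright all the while, and leave each one standing on its pocket's floor.

Things in the scene. Friction and masses are not known exactly. Their poses are not given: they have to be found in the camera images.
- red_bottle: Small round reagent white bottle with a red cap, loose, 60 to 120 g: body 37 mm in diameter, with straight sides from the foot up to about 44 mm, then a shoulder; closed fixed cap 23 mm in diameter from 57 mm to 70 mm, the top. Origin: centre of the underside; z up along the bottle's axis; its yaw has no meaning.
- green_bottle: Small round reagent orange-brown bottle with a green cap, loose, 60 to 120 g: body 37 mm in diameter, with straight sides from the foot up to about 44 mm, then a shoulder; closed fixed cap 23 mm in diameter from 57 mm to 70 mm, the top. Origin: centre of the underside; z up along the bottle's axis; its yaw has no meaning.
- black_bottle: Small round reagent white bottle with a black cap, loose, 60 to 120 g: body 37 mm in diameter, with straight sides from the foot up to about 44 mm, then a shoulder; closed fixed cap 23 mm in diameter from 57 mm to 70 mm, the top. Origin: centre of the underside; z up along the bottle's axis; its yaw has no meaning.
- blue_bottle: Small round reagent white bottle with a blue cap, loose, 60 to 120 g: body 37 mm in diameter, with straight sides from the foot up to about 44 mm, then a shoulder; closed fixed cap 23 mm in diameter from 57 mm to 70 mm, the top. Origin: centre of the underside; z up along the bottle's axis; its yaw has no meaning.
- red_cup: Low round red cup insert fixed on the old rack, in which the red-capped bottle stands at the start; it stays there and so still shows where that bottle came from. Outer diameter 53 mm, inner 45 mm, 14 mm high, floor 3 mm thick. Origin: centre of its underside, which lies 8 mm above the worktop; z up.
- green_cup: Low round green cup insert fixed on the old rack, in which the green-capped bottle stands at the start; it stays there and so still shows where that bottle came from. Outer diameter 53 mm, inner 45 mm, 14 mm high, floor 3 mm thick. Origin: centre of its underside, which lies 8 mm above the worktop; z up.
- black_cup: Low round black cup insert fixed on the old rack, in which the black-capped bottle stands at the start; it stays there and so still shows where that bottle came from. Outer diameter 53 mm, inner 45 mm, 14 mm high, floor 3 mm thick. Origin: centre of its underside, which lies 8 mm above the worktop; z up.
- blue_cup: Low round blue cup insert fixed on the old rack, in which the blue-capped bottle stands at the start; it stays there and so still shows where that bottle came from. Outer diameter 53 mm, inner 45 mm, 14 mm high, floor 3 mm thick. Origin: centre of its underside, which lies 8 mm above the worktop; z up.
- old_rack: Old rack: flat aluminium base 66 (x) by 250 (y) by 8 mm, fixed, left or right, turned any way; one coloured cup at each place, in any order. Four places in a row along its y: y = -87, -29, 29, 87 mm, x = 0. Bright yellow end block at its +y end (9 mm thick, 16 mm high), plain at -y. Origin: centre of the underside, on the worktop; z up.
- new_rack: New rack: white plastic, 66 (x) by 250 (y) mm, fixed; four open pockets, empty, 54 mm (y) by 56 mm (x) inside; floor 6 mm, walls and dividers 21 mm above the worktop. Four places in a row along its y: y = -87, -29, 29, 87 mm, x = 0. Bright yellow end block at its +y end (9 mm thick, 24 mm high), plain at -y. Origin: centre of the underside, on the worktop; z up.
Things that resemble listed ones, but are neither listed nor needed, are in the scene too. What is shaped like the red_bottle but pink or purple is not meant.

How it is judged (in metres and radians):
At the end, for the whole second after the job is handed in: Each bottle stands upright (within 0.1 rad) and at rest on the floor of the new rack (its underside within 4 mm of the floor's height), within 12 mm along the rack's x and y of the centre of the pocket at y = minus the y at which its own coloured cup lies in the old rack (((y of red_cup in the frame of old_rack between -0.102 and -0.072 m and y of red_bottle in the frame of new_rack between 0.075 and 0.099 m) or (y of red_cup in the frame of old_rack between -0.044 and -0.014 m and y of red_bottle in the frame of new_rack between 0.017 and 0.041 m) or (y of red_cup in the frame of old_rack between 0.014 and 0.044 m and y of red_bottle in the frame of new_rack between -0.041 and -0.017 m) or (y of red_cup in the frame of old_rack between 0.072 and 0.102 m and y of red_bottle in the frame of new_rack between -0.099 and -0.075 m)) and x of red_bottle in the frame of new_rack between -0.012 and 0.012 m and z of red_bottle in the frame of new_rack between 0.002 and 0.01 m and angle between each of red_bottle, green_bottle, black_bottle, blue_bottle's own z axis and vertical below 0.1 rad and linear speed of each of red_bottle, green_bottle, black_bottle, blue_bottle below 0.02 m/s and angular speed of each of red_bottle, green_bottle, black_bottle, blue_bottle below 0.3 rad/s and ((y of green_cup in the frame of old_rack between -0.102 and -0.072 m and y of green_bottle in the frame of new_rack between 0.075 and 0.099 m) or (y of green_cup in the frame of old_rack between -0.044 and -0.014 m and y of green_bottle in the frame of new_rack between 0.017 and 0.041 m) or (y of green_cup in the frame of old_rack between 0.014 and 0.044 m and y of green_bottle in the frame of new_rack between -0.041 and -0.017 m) or (y of green_cup in the frame of old_rack between 0.072 and 0.102 m and y of green_bottle in the frame of new_rack between -0.099 and -0.075 m)) and x of green_bottle in the frame of new_rack between -0.012 and 0.012 m and z of green_bottle in the frame of new_rack between 0.002 and 0.01 m and ((y of black_cup in the frame of old_rack between -0.102 and -0.072 m and y of black_bottle in the frame of new_rack between 0.075 and 0.099 m) or (y of black_cup in the frame of old_rack between -0.044 and -0.014 m and y of black_bottle in the frame of new_rack between 0.017 and 0.041 m) or (y of black_cup in the frame of old_rack between 0.014 and 0.044 m and y of black_bottle in the frame of new_rack between -0.041 and -0.017 m) or (y of black_cup in the frame of old_rack between 0.072 and 0.102 m and y of black_bottle in the frame of new_rack between -0.099 and -0.075 m)) and x of black_bottle in the frame of new_rack between -0.012 and 0.012 m and z of black_bottle in the frame of new_rack between 0.002 and 0.01 m and ((y of blue_cup in the frame of old_rack between -0.102 and -0.072 m and y of blue_bottle in the frame of new_rack between 0.075 and 0.099 m) or (y of blue_cup in the frame of old_rack between -0.044 and -0.014 m and y of blue_bottle in the frame of new_rack between 0.017 and 0.041 m) or (y of blue_cup in the frame of old_rack between 0.014 and 0.044 m and y of blue_bottle in the frame of new_rack between -0.041 and -0.017 m) or (y of blue_cup in the frame of old_rack between 0.072 and 0.102 m and y of blue_bottle in the frame of new_rack between -0.099 and -0.075 m)) and x of blue_bottle in the frame of new_rack between -0.012 and 0.012 m and z of blue_bottle in the frame of new_rack between 0.002 and 0.01 m); the robot touches nothing.
It fails at once if the red-capped bottle is tipped over (more than 0.8 rad) (angle between red_bottle's own z axis and vertical above 0.8 rad).
It fails at once if the green-capped bottle is tipped over (more than 0.8 rad) (angle between green_bottle's own z axis and vertical above 0.8 rad).
It fails at once if the black-capped bottle is tipped over (more than 0.8 rad) (angle between black_bottle's own z axis and vertical above 0.8 rad).
It fails at once if the blue-capped bottle is tipped over (more than 0.8 rad) (angle between blue_bottle's own z axis and vertical above 0.8 rad).
It also fails if it takes over 106 s, if anything falls off the work surface, if the arm or the gripper's body presses on something with over 40 N, if the wrist force passes 120 N, or if a joint passes its speed limit or range.

## Robot

A 6-joint arm with a two-finger parallel gripper is mounted at the origin on a cart in front of the work surface, level with it; the furniture and walls round the work are solid. World frame = base frame: x ahead of the robot, y to its left, z up, the work surface at z = 0. Lengths are in mm, angles in rad, forces in N, time in s.
With the tool pointing down it reaches from about 325 to 900 mm from the base axis. Payload 6.1 kg.
Tool frame: the origin (TCP) lies at the very end of the fingers, on their centre line; the grasp point (between the pads) lies 19 mm behind it (ctrl.grip_depth is the distance from the TCP to the grasp point, in mm); z points along the fingers, y is the line along which they close (so a half turn about z gives the same grasp; the last joint's range is limited). The gripper opens to 87 mm and grips with 3 to 60 N. Pads are 19 mm wide; open, the fingers measure 117 mm over their backs; the gripper's body (75 mm by 190 mm) begins 51 mm behind the grasp point.
Start: joints at [1.038, 0.22, 1.526, -0, 1.395, -0.126], TCP at [247.293, 573.988, 222.538] pointing down, gripper open.
Joint ranges: [-2.98, 2.98], [-0.91, 2.08], [0.09, 2.57], [-1.24, 4.39], [0.2, 2.65], [-2.68, 2.68]. Speed limits (rad/s): [2.57, 2.57, 3.01, 3.14, 3.14, 3.14].

## Interface

Orientations are given as a rotation vector (axis times angle).
In Python, from cell import ctrl, imaging, hand_in gives the robot as it stands.
- The arm moves only by the tool apply_moves, never from a script. Its argument "series" is a list of rows, each a list of 3 entries, a list of its own where there are three numbers: the shift along the tool's x, y, z in m, then the turn, a rotation vector about the tool's x, y, z in degrees, then the finger opening in m, from 0 to 0.087. In form: [[[dx, dy, dz], [wx, wy, wz], fingers], ...]. A call has 1 to 20 rows; each row shifts and turns the commanded pose from where the row before left it, along the tool's axes as they then stand; what a row does not reach is not made up. A row lasts 1/8 s, in which the tool goes at most 62.5 mm and 10.7 degrees, less where a joint would pass 70% of its speed; a pose out of reach is approached as far as the arm can. A call with a gripper value outside its range is refused whole. The fingers move at their own pace and stop on an object; "newtons" is the grip in N (left out, the last holds). Time passes only in rows, so rows that do not move let the fingers close. It gives the time, the measured TCP pose, the force, the opening and the grip force at its end, in the units of the state.
- ctrl.observe(): the state, without advancing time (a new reading comes with each control period).
- imaging.snapshot(name): name is "side" or "top" or "wrist"; returns a dict with "image" (420x560x3 uint8, red, green, blue), "K" (3x3 intrinsics, pixels), "R" (3x3) and "t" (3): a world point X has camera coordinates R X + t. Camera axes: x right, y down, z forward; pixel columns grow to the right and rows downward; lengths in mm; the calibration is good to about 2 mm. A picture is of the moment at which its call begins. There is no depth.
- hand_in(): hands the job in; it is judged then, once.
The state is a dict: "time_s": time; "joint_positions": joint angles; "dq": joint speeds; "joint_torque": joint torques, N m; "tcp_pos": TCP position; "eef_rot": TCP orientation; "contact_force": force on the tool from outside, world axes, zero at the start; "wrist_torque": the same for the moment, N m; "opening": finger opening in mm; "finger_force": force on a finger pad.
Only numpy, scipy, OpenCV 4.12 (cv2) and the standard library are available. Lean on these libraries where they do the work, as an engineer would, in place of code of your own. Each camera call takes 0.05 s, during which the arm holds its last target. There are 200 camera calls.

## Working session

There is one attempt and no reset: what is moved stays moved. The work goes in short steps, Python scripts to look and compute and a tool call to move; the robot and the scene stay as the last step left them, time stands still between calls to the robot, and variables do not carry over. Pictures are saved under pics/ and viewed, at most 14 in all, crops included, and the job is handed in when it is done.

Besides the shell and the picture viewer there is one more tool, called by a JSON object that holds its "name" and its "arguments", one argument or row to a line. apply_moves: Moves the arm, as the interface text tells. Its arguments: {"type":"object","properties":{"series":{"type":"array"},"newtons":{"type":"number"}},"required":["series"]}

```bash
mkdir -p pics; python3 - <<'E'
from cell import ctrl, imaging
import cv2,pickle
for n in ["top","side"]:
    s=imaging.snapshot(n); pickle.dump(s,open(n+".pkl","wb"))
    cv2.imwrite(f"pics/{n}0.png",cv2.resize(s["image"][:,:,::-1],(800,600),interpolation=cv2.INTER_CUBIC))
    print(n,s["K"].round(1).tolist(),s["R"].round(3).tolist(),s["t"].round(1).tolist())
o=ctrl.observe(); print(o["time_s"],o["tcp_pos"],o["eef_rot"],o["opening"],ctrl.grip_depth)
E
```

```text
top [[423.7, 0.0, 281.9], [0.0, 423.7, 207.7], [0.0, 0.0, 1.0]] [[0.003, -1.0, 0.007], [-0.99, -0.004, -0.139], [0.139, -0.006, -0.99]] [-41.0, 511.3, 1007.6]
side [[461.1, 0.0, 281.6], [0.0, 461.1, 211.2], [0.0, 0.0, 1.0]] [[-1.0, -0.005, -0.002], [-0.0, 0.363, -0.932], [0.005, -0.932, -0.363]] [513.0, 30.5, 943.9]
0.1 [247.01560681 573.48980465 221.52722567] [-6.34513639e-01 -3.07628342e+00  2.67728699e-03] 87.26519866625473 18.700000000000003
```

View pics/top0.png

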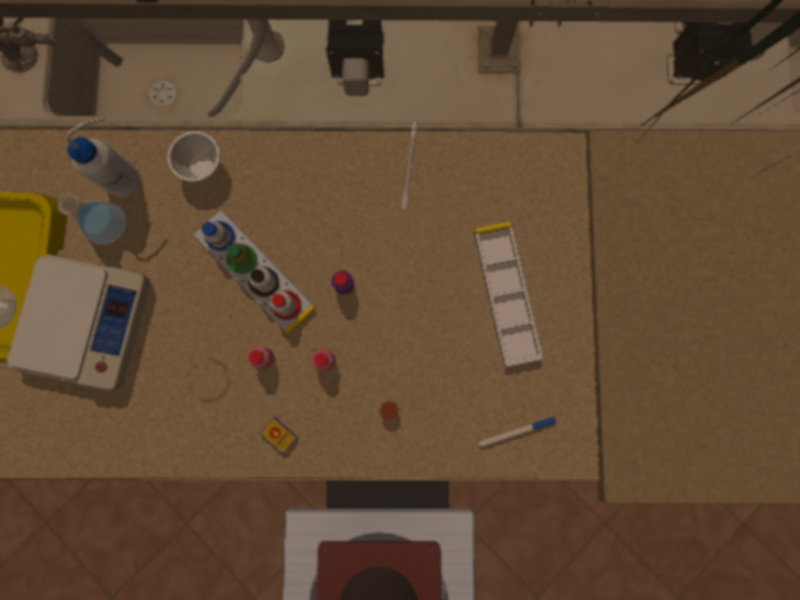

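View pics/side0.png

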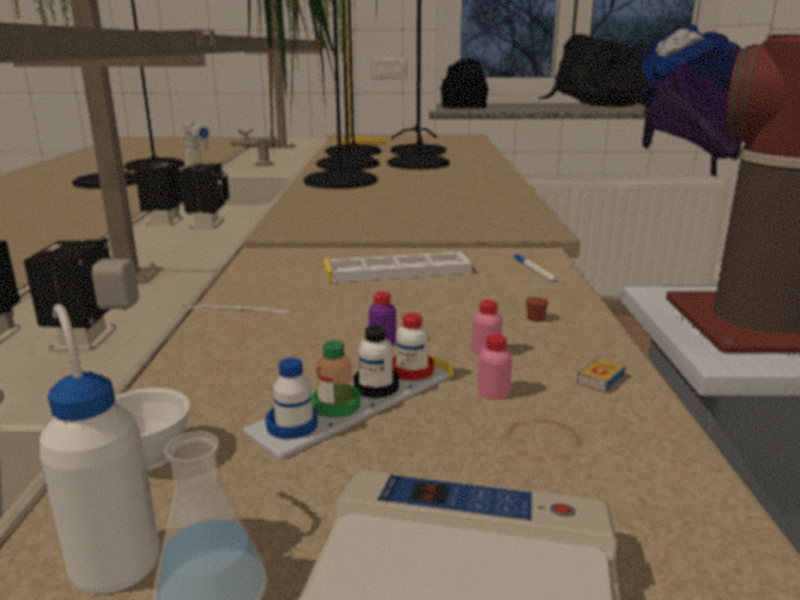

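The old rack's yellow end is at about (298,317) in the top view. From there the order is red (280,297), black (260,275), green (238,252), blue (210,230). The new rack runs from its yellow end at (493,228) to its plain end at (523,362). The lookalikes are the pink bottles with red caps at (260,357) and (322,360) and the purple one at (342,282). They stand outside the rack, so the red bottle meant is the white one in the red cup.

```bash
cat > h.py <<'E'
import numpy as np,cv2
def ray(s,p):
    d=np.linalg.inv(s["K"])@np.array([p[0],p[1],1.]); d=s["R"].T@d; c=-s["R"].T@s["t"]; return c,d/np.linalg.norm(d)
def plane(s,p,z):
    c,d=ray(s,p); return c+d*(z-c[2])/d[2]
def tri(s1,p1,s2,p2):
    c1,d1=ray(s1,p1);c2,d2=ray(s2,p2)
    a=np.linalg.lstsq(np.c_[d1,-d2],c2-c1,rcond=None)[0]
    A,B=c1+a[0]*d1,c2+a[1]*d2; return (A+B)/2,np.linalg.norm(A-B)
def blob(m,seed,r=12):
    "component of mask nearest to seed: centroid, area, mask"
    n,l,st,ce=cv2.connectedComponentsWithStats(m.astype(np.uint8))
    ok=[i for i in range(1,n) if st[i,4]>=12 and (st[i,4]>0)]
    if not ok: return None,0,None
    i=min(ok,key=lambda i:np.min(np.hypot(*(np.argwhere(l==i)[:,::-1]-seed).T)))
    return ce[i],st[i,4],l==i
def hsv(im): return cv2.cvtColor(im,cv2.COLOR_RGB2HSV)
def cm(im,c):
    h,s,v=[a.astype(int) for a in cv2.split(hsv(im))]
    return {"blue":(h>95)&(h<130)&(s>130)&(v>40),"green":(h>50)&(h<90)&(s>90),
     "red":((h<6)|(h>172))&(s>165)&(v>70),"black":(v<38),"yellow":(h>20)&(h<32)&(s>180)&(v>90)}[c]
E
python3 - <<'E'
import pickle; from h import *
T=pickle.load(open("top.pkl","rb"));S=pickle.load(open("side.pkl","rb"))
st={"blue":(210,230),"green":(238,252),"black":(260,273),"red":(280,299)}
ss={"blue":(290,367),"green":(334,350),"black":(376,333),"red":(412,321)}
vt,vs=T["image"].copy(),S["image"].copy()
for c in st:
    a=blob(cm(T["image"],c),np.array(st[c])*.7); b=blob(cm(S["image"],c),np.array(ss[c])*.7)
    X,e=tri(T,a[0],S,b[0]); print(c,a[0].round(1),a[1],b[0].round(1),b[1],X.round(1),round(e,1))
    for v,m in((vt,a[2]),(vs,b[2])):
        k=cv2.findContours(m.astype(np.uint8),0,2)[0]; 
        for q in k:
            for p in q[:,0]: v[p[1],p[0]]=(255,0,255)
A=cv2.resize(vt[140:240,130:230],(400,400),interpolation=0);B=cv2.resize(vs[190:320,165:325],(490,398),interpolation=0)
B=cv2.resize(B,(400,400))
cv2.imwrite("pics/crop1.png",np.hstack([A,B])[:,:,::-1])
# yellow blocks and new rack
for nm,p,z in(("oldY",(298,317),16),("newY",(493,228),24)):
    a=blob(cm(T["image"],"yellow"),np.array(p)*.7); print(nm,a[0],a[1],plane(T,a[0],z).round(1))
h,s,v=[x.astype(int) for x in cv2.split(hsv(T["image"]))]
m=((s<75)&(v>95)); m[:,:330]=0;m[:, 382:]=0; m[:155]=0; m[262:]=0
m=cv2.morphologyEx(m.astype(np.uint8),cv2.MORPH_CLOSE,np.ones((7,7)))
a=blob(m,(358,205)); k=max(cv2.findContours(a[2].astype(np.uint8),0,2)[0],key=cv2.contourArea)
W=np.array([plane(T,p,21)[:2] for p in k[:,0]],np.float32)
r=cv2.minAreaRect(W); print("new",r,cv2.boxPoints(r).round(1).tolist(),a[1])
E
```

```text
blue [145.8 159.8] 51 [203.1 256.8] 154 [621.6 288.2  75.5] 1.7
green [162.7 174.9] 62 [233.  244.5] 138 [584.2 246.4  75. ] 0.7
black [179.9 192.7] 37 [262.8 234. ] 78 [541.5 204.   73.1] 0.7
red [194.4 209.6] 54 [288.1 223.9] 99 [501.  167.8  75.3] 0.9
oldY [210.38709677 221.85483871] 62 [477.8 139.   16. ]
newY [344.54444444 158.67777778] 90 [ 639.2 -197.8   24. ]
new ((515.8803100585938, -223.6805877685547), (237.8758544921875, 66.07669067382812), 11.703245162963867) [[392.70001220703125, -215.5], [406.1000061035156, -280.20001220703125], [639.0, -231.89999389648438], [625.5999755859375, -167.1999969482422]] 2442
```

View pics/crop1.png

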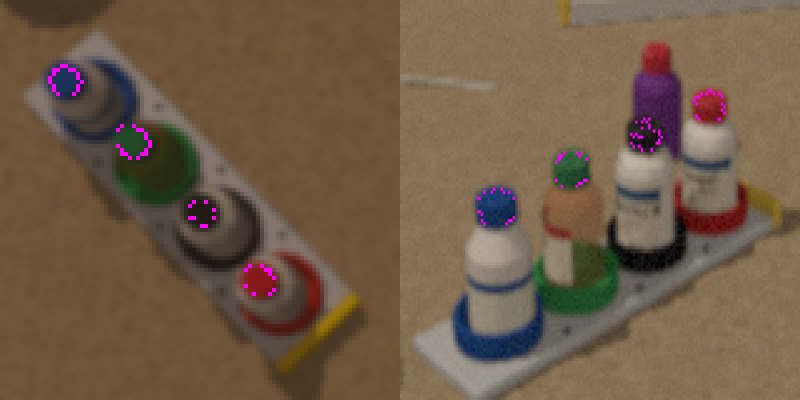

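Cap heights come out at 73–75 mm, against 74.5 expected, and the spacing and rack length also check. The plan is tool y across the old rack at −45°.

{"name": "apply_moves", "arguments": {
  "series": [
    [[0, 0, 0], [0, 0, 10.2], 0.087],
    [[0, 0, 0], [0, 0, 10.2], 0.087],
    [[0, 0, 0], [0, 0, 10.2], 0.087],
    [[0, 0, 0], [0, 0, 10.2], 0.087],
    [[0, 0, 0], [0, 0, 10.2], 0.087],
    [[0, 0, 0], [0, 0, 10.2], 0.087],
    [[0, 0, 0], [0, 0, 10.2], 0.087],
    [[0, 0, 0], [0, 0, 10.2], 0.087],
    [[0, 0, 0], [0, 0, 10.2], 0.087],
    [[0, 0, 0], [0, 0, 10.2], 0.087],
    [[0, 0, 0], [0, 0, 9.7], 0.087],
    [[-0.0067, 0.0292, 0.002], [0, 0, 0], 0.087],
    [[-0.0067, 0.0292, 0.002], [0, 0, 0], 0.087],
    [[-0.0067, 0.0292, 0.002], [0, 0, 0], 0.087],
    [[-0.0067, 0.0292, 0.002], [0, 0, 0], 0.087],
    [[-0.0067, 0.0292, 0.002], [0, 0, 0], 0.087],
    [[-0.0067, 0.0292, 0.002], [0, 0, 0], 0.087],
    [[-0.0067, 0.0292, 0.002], [0, 0, 0], 0.087],
    [[-0.0067, 0.0292, 0.002], [0, 0, 0], 0.087],
    [[0, 0, 0], [0, 0, 0], 0.087]
  ],
  "newtons": 20
}}

```text
time_s: 2.6
tcp_pos: [375.1, 369.4, 205.9]
eef_rot: [2.904, 1.198, -0.002]
contact_force: [-0.4, -0.0, 0.8]
opening: 87.0
finger_force: 0.0
```

{"name": "apply_moves", "arguments": {
  "series": [
    [[-0.0068, 0.029, 0.003], [0, 0, 0], 0.087],
    [[-0.0068, 0.029, 0.003], [0, 0, 0], 0.087],
    [[-0.0068, 0.029, 0.003], [0, 0, 0], 0.087],
    [[-0.0068, 0.029, 0.003], [0, 0, 0], 0.087],
    [[-0.0068, 0.029, 0.003], [0, 0, 0], 0.087],
    [[-0.0068, 0.029, 0.003], [0, 0, 0], 0.087],
    [[-0.0068, 0.029, 0.003], [0, 0, 0], 0.087],
    [[-0.0068, 0.029, 0.003], [0, 0, 0], 0.087],
    [[0, 0, 0], [0, 0, 0], 0.087],
    [[0, 0, 0], [0, 0, 0], 0.087]
  ]
}}

```text
time_s: 3.85
tcp_pos: [499.6, 169.3, 182.4]
eef_rot: [-2.902, -1.202, 0.001]
contact_force: [0.0, 0.9, 0.1]
opening: 87.1
finger_force: 0.0
```

```bash
python3 - <<'E'
from cell import ctrl, imaging
import cv2,pickle
from h import *
o=ctrl.observe();print(o["tcp_pos"].round(1),o["eef_rot"].round(3),o["joint_positions"].round(2))
s=imaging.snapshot("wrist"); pickle.dump(s,open("w1.pkl","wb"))
v=s["image"].copy()
def proj(X): 
    p=s["K"]@(s["R"]@np.array(X,float)+s["t"]); return p[:2]/p[2]
for n,X in dict(blue=(621.6,288.2),green=(584.2,246.4),black=(541.5,204),red=(501,167.8)).items():
    p=proj((*X,81)); print(n,p.round(0)); cv2.circle(v,tuple(int(a) for a in p),3,(255,0,255),-1)
cv2.imwrite("pics/w1.png",v[:,:,::-1])
E
```

```text
[499.6 169.3 182.4] [-2.902e+00 -1.202e+00  1.000e-03] [0.18 0.02 1.82 0.   1.3  0.96]
blue [283. -18.]
green [287.  67.]
black [286. 146.]
red [282. 209.]
```

View pics/w1.png

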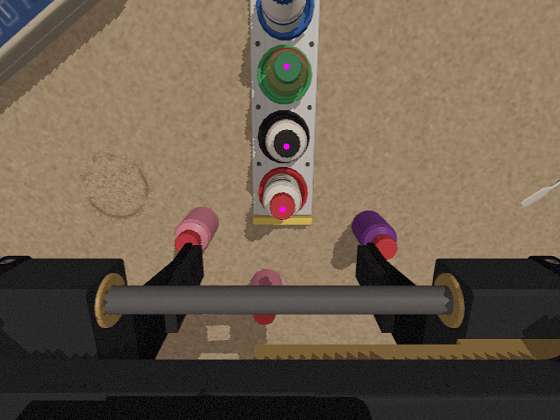

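```bash
python3 - <<'E'
import pickle; from h import *
T=pickle.load(open("top.pkl","rb"));W=pickle.load(open("w1.pkl","rb"));S=pickle.load(open("side.pkl","rb"))
x=np.array([1,1])/2**.5;y=np.array([1,-1])/2**.5
for n,t,w in (("pinkL",(260,357),(188,242)),("pinkM",(322,360),(264,317)),("purple",(341,279),(385,246))):
    a=blob(cm(T["image"],"red"),np.array(t)*.7); b=blob(cm(W["image"],"red"),np.array(w))
    X,e=tri(T,a[0],W,b[0]); d=X[:2]-[500.6,168.3]; print(n,a[0],b[0],b[1],X.round(1),round(e,1),"tool",(d@x).round(1),(d@y).round(1))
for c,w in(("red",(282,209)),("black",(286,145)),("green",(286,67))):
    b=blob(cm(W["image"],c),np.array(w)); print(c,b[0],b[1],plane(W,b[0],80).round(1))
E
```

```text
pinkL [178.70149254 249.37313433] [186.85758514 238.83591331] 323 [407.3 206.6  55.2] 0.9 tool -38.9 -93.0
pinkM [224.06060606 251.15151515] [263.57051282 318.6474359 ] 156 [403.1  96.2  70.7] 0.0 tool -119.9 -18.0
purple [238.07142857 194.82857143] [385.10379747 245.32911392] 395 [540.3  66.3  60.4] 3.0 tool -44.1 100.2
red [281.85  205.812] 500 [502.6 169.9  80. ]
black [284.11904762 151.78571429] 42 [537.  201.9  80. ]
green [287.17630465  67.2764457 ] 709 [584.3 246.2  80. ]
```

Lookalikes stand over 90 mm aside, clear of the fingers. Descending on red.

{"name": "apply_moves", "arguments": {
  "series": [
    [[0.002, 0.0015, 0.01], [0, 0, 0], 0.087],
    [[0, 0, 0.01], [0, 0, 0], 0.087],
    [[0, 0, 0.01], [0, 0, 0], 0.087],
    [[0, 0, 0.01], [0, 0, 0], 0.087],
    [[0, 0, 0.01], [0, 0, 0], 0.087],
    [[0, 0, 0.01], [0, 0, 0], 0.087],
    [[0, 0, 0.01], [0, 0, 0], 0.087],
    [[0, 0, 0.01], [0, 0, 0], 0.087],
    [[0, 0, 0.01], [0, 0, 0], 0.087],
    [[0, 0, 0.01], [0, 0, 0], 0.087],
    [[0, 0, 0.01], [0, 0, 0], 0.087],
    [[0, 0, 0.01], [0, 0, 0], 0.087],
    [[0, 0, 0.01], [0, 0, 0], 0.087],
    [[0, 0, 0.01], [0, 0, 0], 0.087],
    [[0, 0, 0.008], [0, 0, 0], 0.087],
    [[0, 0, 0.004], [0, 0, 0], 0.087],
    [[0, 0, 0], [0, 0, 0], 0.055],
    [[0, 0, 0], [0, 0, 0], 0.045],
    [[0, 0, 0], [0, 0, 0], 0.04],
    [[0, 0, 0], [0, 0, 0], 0.036]
  ]
}}

```text
time_s: 6.4
tcp_pos: [502.8, 168.7, 30.8]
eef_rot: [2.902, 1.202, 0.001]
contact_force: [0.4, 0.5, -0.7]
opening: 54.7
finger_force: 0.0
```

{"name": "apply_moves", "arguments": {
  "series": [
    [[0, 0, 0], [0, 0, 0], 0.03],
    [[0, 0, 0], [0, 0, 0], 0.03],
    [[0, 0, 0], [0, 0, 0], 0.03],
    [[0, 0, 0], [0, 0, 0], 0.03],
    [[0, 0, 0], [0, 0, 0], 0.03],
    [[0, 0, -0.002], [0, 0, 0], 0.03],
    [[0, 0, -0.005], [0, 0, 0], 0.03],
    [[0, 0, -0.01], [0, 0, 0], 0.03],
    [[0, 0, -0.01], [0, 0, 0], 0.03]
  ],
  "newtons": 20
}}

```text
time_s: 7.52
tcp_pos: [502.8, 168.8, 58.5]
eef_rot: [2.902, 1.202, 0.001]
contact_force: [-0.0, 0.5, -1.0]
opening: 36.3
finger_force: 20.0
```

{"name": "apply_moves", "arguments": {
  "series": [
    [[0, 0, -0.012], [0, 0, 0], 0.03],
    [[0, 0, -0.016], [0, 0, 0], 0.03],
    [[0, 0, -0.016], [0, 0, 0], 0.03],
    [[0, 0, -0.016], [0, 0, 0], 0.03],
    [[0, 0, -0.016], [0, 0, 0], 0.03],
    [[-0.012, 0.0086, 0], [0, 0, 0], 0.03],
    [[-0.024, 0.0173, 0], [0, 0, 0], 0.03],
    [[-0.024, 0.0173, 0], [0, 0, 0], 0.03],
    [[-0.024, 0.0173, 0], [0, 0, 0], 0.03],
    [[-0.024, 0.0173, 0], [0, 0, 0], 0.03],
    [[-0.024, 0.0173, 0], [0, 0, 0], 0.03],
    [[-0.024, 0.0173, 0], [0, 0, 0], 0.03],
    [[-0.024, 0.0173, 0], [0, 0, 0], 0.03],
    [[-0.024, 0.0173, 0], [0, 0, 0], 0.03],
    [[-0.024, 0.0173, 0], [0, 0, 0], 0.03],
    [[-0.024, 0.0173, 0], [0, 0, 0], 0.03],
    [[-0.024, 0.0173, 0], [0, 0, 0], 0.03],
    [[-0.024, 0.0173, 0], [0, 0, 0], 0.03],
    [[-0.024, 0.0173, 0], [0, 0, 0], 0.03],
    [[-0.012, 0.0086, 0], [0, 0, 0], 0.03]
  ]
}}

```text
time_s: 10.02
tcp_pos: [434.9, -241.4, 132.9]
eef_rot: [-2.903, -1.199, 0.001]
contact_force: [1.0, 0.2, -0.7]
opening: 36.7
finger_force: 20.0
```

{"name": "apply_moves", "arguments": {
  "series": [
    [[0, 0, 0], [0, 0, 6], 0.03],
    [[0, 0, 0], [0, 0, 9], 0.03],
    [[0, 0, 0], [0, 0, 9], 0.03],
    [[0, 0, 0], [0, 0, 9.2], 0.03],
    [[0, 0, 0], [0, 0, 0], 0.03]
  ]
}}

```text
time_s: 10.65
tcp_pos: [435.7, -239.7, 133.1]
eef_rot: [-3.124, -0.325, 0.001]
contact_force: [0.2, -0.9, -0.7]
opening: 36.7
finger_force: 20.0
```

```bash
python3 - <<'E'
from cell import ctrl, imaging
import cv2,pickle
from h import *
o=ctrl.observe();print(o["tcp_pos"].round(1),o["eef_rot"].round(3),o["opening"])
s=imaging.snapshot("wrist"); pickle.dump(s,open("w2.pkl","wb"))
v=s["image"].copy()
def proj(X): 
    p=s["K"]@(s["R"]@np.array(X,float)+s["t"]); return p[:2]/p[2]
O=np.array([521.5,-222.3]);a=np.radians(11.75);Y=np.array([np.cos(a),np.sin(a)]);X=np.array([Y[1],-Y[0]])
for y in(-87,-29,29,87):
  for dx in(-28,28):
   for dy in(-27,27):
    p=proj((*(O+Y*(y+dy)+X*dx),21)); cv2.circle(v,tuple(int(q) for q in p.round()),2,(255,0,255),-1)
cv2.imwrite("pics/w2.png",v[:,:,::-1])
E
```

```text
[ 435.7 -239.7  133.1] [-3.124e+00 -3.250e-01  1.000e-03] 36.729094181378336
```

View pics/w2.png

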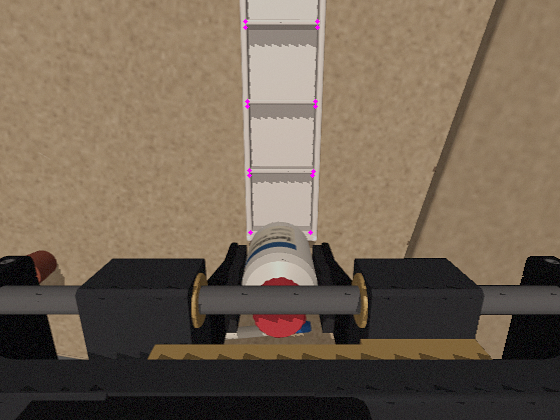

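Measured pocket corners project onto the real ones, so I place red.

{"name": "apply_moves", "arguments": {
  "series": [
    [[0, 0, 0.011], [0, 0, 0], 0.03],
    [[0, 0, 0.011], [0, 0, 0], 0.03],
    [[0, 0, 0.011], [0, 0, 0], 0.03],
    [[0, 0, 0.011], [0, 0, 0], 0.03],
    [[0, 0, 0.011], [0, 0, 0], 0.03],
    [[0, 0, 0.011], [0, 0, 0], 0.03],
    [[0, 0, 0.011], [0, 0, 0], 0.03],
    [[0, 0, 0.011], [0, 0, 0], 0.03],
    [[0, 0, 0.01], [0, 0, 0], 0.03],
    [[0, 0, 0.005], [0, 0, 0], 0.03],
    [[0, 0, 0.002], [0, 0, 0], 0.03],
    [[0, 0, 0.001], [0, 0, 0], 0.03],
    [[0, 0, 0], [0, 0, 0], 0.03]
  ]
}}

```text
time_s: 12.32
tcp_pos: [436.3, -240.2, 27.8]
eef_rot: [3.125, 0.323, 0.001]
contact_force: [-0.1, 0.4, -1.2]
opening: 36.3
finger_force: 20.0
```

{"name": "apply_moves", "arguments": {
  "series": [
    [[0, 0, 0.001], [0, 0, 0], 0.03],
    [[0, 0, 0.0005], [0, 0, 0], 0.03],
    [[0, 0, 0], [0, 0, 0], 0.07],
    [[0, 0, 0], [0, 0, 0], 0.07],
    [[0, 0, 0], [0, 0, 0], 0.07],
    [[0, 0, 0], [0, 0, 0], 0.07],
    [[0, 0, -0.006], [0, 0, 0], 0.07],
    [[0, 0, -0.012], [0, 0, 0], 0.07],
    [[0, 0, -0.014], [0, 0, 0], 0.07],
    [[0, 0, -0.014], [0, 0, 0], 0.07],
    [[0, 0, -0.014], [0, 0, 0], 0.07],
    [[0, 0, -0.014], [0, 0, 0], 0.07],
    [[0, 0, -0.014], [0, 0, 0], 0.07],
    [[0, 0, -0.014], [0, 0, 0], 0.07],
    [[0, 0, -0.012], [0, 0, 0], 0.07],
    [[0, 0, 0], [0, 0, -9], 0.087],
    [[0, 0, 0], [0, 0, -9], 0.087],
    [[0, 0, 0], [0, 0, -9], 0.087],
    [[0, 0, 0], [0, 0, -6.2], 0.087],
    [[0, 0, 0], [0, 0, 0], 0.087]
  ]
}}

```text
time_s: 14.82
tcp_pos: [436.1, -240.0, 140.3]
eef_rot: [-2.903, -1.201, 0.0]
contact_force: [0.4, -0.1, -0.2]
opening: 86.9
finger_force: 0.0
```

```bash
python3 - <<'E'
import pickle,cv2; from h import *; from cell import imaging
W=pickle.load(open("w1.pkl","rb"))
v=cv2.split(hsv(W["image"]))[2]
m=cv2.morphologyEx((v<60).astype(np.uint8),cv2.MORPH_CLOSE,np.ones((3,3)));b=blob(m,np.array((287,143)))
print(b[:2],plane(W,b[0],80).round(1), plane(W,(286.5,143),81).round(1))
s=imaging.snapshot("top");cv2.imwrite("pics/t2.png",cv2.resize(s["image"][130:270,130:390,::-1],(780,420),interpolation=2))
E
```

```text
(array([286.29136691, 143.21582734]), np.int32(556)) [543.3 205.6  80. ] [543.5 205.6  81. ]
```

View pics/t2.png

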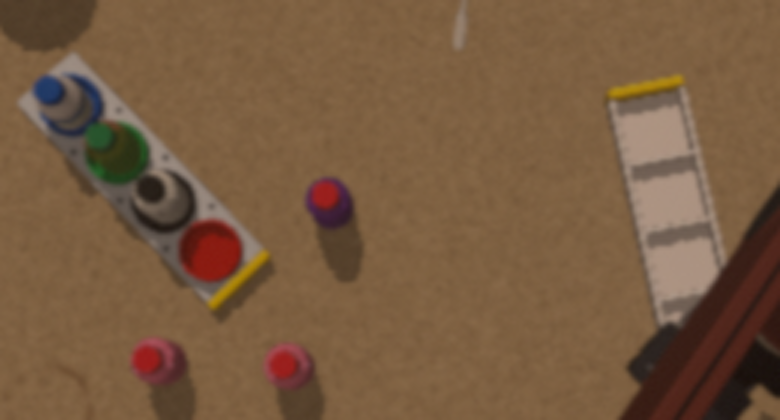

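The red cup is empty at (211,250) and the bottles around it are undisturbed. Next is black at (543.4, 205.7).

{"name": "apply_moves", "arguments": {
  "series": [
    [[0.013, -0.008, 0], [0, 0, 0], 0.087],
    [[0.0261, -0.016, 0], [0, 0, 0], 0.087],
    [[0.0261, -0.016, 0], [0, 0, 0], 0.087],
    [[0.0261, -0.016, 0], [0, 0, 0], 0.087],
    [[0.0261, -0.016, 0], [0, 0, 0], 0.087],
    [[0.0261, -0.016, 0], [0, 0, 0], 0.087],
    [[0.0261, -0.016, 0], [0, 0, 0], 0.087],
    [[0.0261, -0.016, 0], [0, 0, 0], 0.087],
    [[0.0261, -0.016, 0], [0, 0, 0], 0.087],
    [[0.0261, -0.016, 0], [0, 0, 0], 0.087],
    [[0.0261, -0.016, 0], [0, 0, 0], 0.087],
    [[0.0261, -0.016, 0], [0, 0, 0], 0.087],
    [[0.0261, -0.016, 0], [0, 0, 0], 0.087],
    [[0.0261, -0.016, 0], [0, 0, 0], 0.087],
    [[0.0261, -0.016, 0], [0, 0, 0], 0.087],
    [[0.013, -0.008, 0], [0, 0, 0], 0.087],
    [[0, 0, 0], [0, 0, 0], 0.087],
    [[0, 0, 0], [0, 0, 0], 0.087]
  ]
}}

```text
time_s: 17.12
tcp_pos: [542.9, 205.7, 139.9]
eef_rot: [2.903, 1.201, -0.001]
contact_force: [0.4, -0.0, -0.3]
opening: 87.4
finger_force: 0.0
```

{"name": "apply_moves", "arguments": {
  "series": [
    [[0, 0, 0.011], [0, 0, 0], 0.087],
    [[0, 0, 0.011], [0, 0, 0], 0.087],
    [[0, 0, 0.011], [0, 0, 0], 0.087],
    [[0, 0, 0.011], [0, 0, 0], 0.087],
    [[0, 0, 0.011], [0, 0, 0], 0.087],
    [[0, 0, 0.011], [0, 0, 0], 0.087],
    [[0, 0, 0.011], [0, 0, 0], 0.087],
    [[0, 0, 0.011], [0, 0, 0], 0.087],
    [[0, 0, 0.011], [0, 0, 0], 0.087],
    [[0, 0, 0.009], [0, 0, 0], 0.07],
    [[0, 0, 0], [0, 0, 0], 0.03],
    [[0, 0, 0], [0, 0, 0], 0.03],
    [[0, 0, 0], [0, 0, 0], 0.03],
    [[0, 0, 0], [0, 0, 0], 0.03],
    [[0, 0, 0], [0, 0, 0], 0.03],
    [[0, 0, 0], [0, 0, 0], 0.03],
    [[0, 0, 0], [0, 0, 0], 0.03],
    [[0, 0, 0], [0, 0, 0], 0.03],
    [[0, 0, 0], [0, 0, 0], 0.03]
  ],
  "newtons": 20
}}

```text
time_s: 19.5
tcp_pos: [543.5, 206.4, 32.3]
eef_rot: [2.902, 1.202, 0.001]
contact_force: [0.1, 0.0, 3.1]
opening: 36.3
finger_force: 20.0
```

{"name": "apply_moves", "arguments": {
  "series": [
    [[0, 0, -0.004], [0, 0, 0], 0.03],
    [[0, 0, -0.014], [0, 0, 0], 0.03],
    [[0, 0, -0.018], [0, 0, 0], 0.03],
    [[0, 0, -0.018], [0, 0, 0], 0.03],
    [[0, 0, -0.018], [0, 0, 0], 0.03],
    [[0, 0, -0.018], [0, 0, 0], 0.03],
    [[0, 0, -0.018], [0, 0, 0], 0.03],
    [[-0.0115, 0.0091, 0], [0, 0, 0], 0.03],
    [[-0.0229, 0.0181, 0], [0, 0, 0], 0.03],
    [[-0.0229, 0.0181, 0], [0, 0, 0], 0.03],
    [[-0.0229, 0.0181, 0], [0, 0, 0], 0.03],
    [[-0.0229, 0.0181, 0], [0, 0, 0], 0.03],
    [[-0.0229, 0.0181, 0], [0, 0, 0], 0.03],
    [[-0.0229, 0.0181, 0], [0, 0, 0], 0.03],
    [[-0.0229, 0.0181, 0], [0, 0, 0], 0.03],
    [[-0.0229, 0.0181, 0], [0, 0, 0], 0.03],
    [[-0.0229, 0.0181, 0], [0, 0, 0], 0.03],
    [[-0.0229, 0.0181, 0], [0, 0, 0], 0.03],
    [[-0.0229, 0.0181, 0], [0, 0, 0], 0.03],
    [[-0.0229, 0.0181, 0], [0, 0, 0], 0.03]
  ]
}}

```text
time_s: 22.0
tcp_pos: [499.4, -157.4, 139.1]
eef_rot: [-2.902, -1.201, 0.002]
contact_force: [0.9, 0.2, -0.2]
opening: 36.4
finger_force: 20.0
```

{"name": "apply_moves", "arguments": {
  "series": [
    [[-0.0229, 0.0181, 0], [0, 0, 0], 0.03],
    [[-0.0229, 0.0181, 0], [0, 0, 0], 0.03],
    [[-0.0115, 0.0091, 0], [0, 0, 0], 0.03],
    [[0, 0, 0], [0, 0, 6], 0.03],
    [[0, 0, 0], [0, 0, 9], 0.03],
    [[0, 0, 0], [0, 0, 9], 0.03],
    [[0, 0, 0], [0, 0, 9.2], 0.03],
    [[0, 0, 0], [0, 0, 0], 0.03],
    [[0, 0, 0], [0, 0, 0], 0.03]
  ]
}}

```text
time_s: 23.12
tcp_pos: [492.0, -228.4, 139.8]
eef_rot: [-3.124, -0.328, 0.001]
contact_force: [-0.0, 0.3, -0.8]
opening: 36.3
finger_force: 20.0
```

```bash
python3 - <<'E'
from cell import imaging; import cv2
s=imaging.snapshot("wrist");cv2.imwrite("pics/w3.png",s["image"][:,:,::-1])
E
```

```text
(no output)
```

View pics/w3.png

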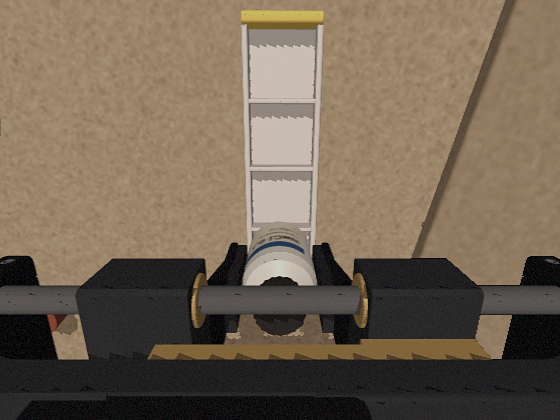

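The black bottle is over the second pocket (centre about (281,200)), aligned as before.

{"name": "apply_moves", "arguments": {
  "series": [
    [[0.001, 0, 0.011], [0, 0, 0], 0.03],
    [[0, 0, 0.012], [0, 0, 0], 0.03],
    [[0, 0, 0.012], [0, 0, 0], 0.03],
    [[0, 0, 0.012], [0, 0, 0], 0.03],
    [[0, 0, 0.012], [0, 0, 0], 0.03],
    [[0, 0, 0.012], [0, 0, 0], 0.03],
    [[0, 0, 0.012], [0, 0, 0], 0.03],
    [[0, 0, 0.012], [0, 0, 0], 0.03],
    [[0, 0, 0.01], [0, 0, 0], 0.03],
    [[0, 0, 0.005], [0, 0, 0], 0.03],
    [[0, 0, 0.0015], [0, 0, 0], 0.03],
    [[0, 0, 0], [0, 0, 0], 0.03],
    [[0, 0, 0], [0, 0, 0], 0.03]
  ]
}}

```text
time_s: 24.8
tcp_pos: [493.6, -228.6, 29.0]
eef_rot: [3.124, 0.323, 0.001]
contact_force: [0.1, -0.8, -1.0]
opening: 36.1
finger_force: 20.0
```

{"name": "apply_moves", "arguments": {
  "series": [
    [[0, 0, 0.001], [0, 0, 0], 0.03],
    [[0, 0, 0.0005], [0, 0, 0], 0.03],
    [[0, 0, 0], [0, 0, 0], 0.07],
    [[0, 0, 0], [0, 0, 0], 0.07],
    [[0, 0, 0], [0, 0, 0], 0.07],
    [[0, 0, 0], [0, 0, 0], 0.07],
    [[0, 0, -0.006], [0, 0, 0], 0.07],
    [[0, 0, -0.012], [0, 0, 0], 0.07],
    [[0, 0, -0.014], [0, 0, 0], 0.07],
    [[0, 0, -0.014], [0, 0, 0], 0.07],
    [[0, 0, -0.014], [0, 0, 0], 0.07],
    [[0, 0, -0.014], [0, 0, 0], 0.07],
    [[0, 0, -0.014], [0, 0, 0], 0.07],
    [[0, 0, -0.014], [0, 0, 0], 0.07],
    [[0, 0, -0.01], [0, 0, 0], 0.07],
    [[0, 0, 0], [0, 0, -9], 0.087],
    [[0, 0, 0], [0, 0, -9], 0.087],
    [[0, 0, 0], [0, 0, -9], 0.087],
    [[0, 0, 0], [0, 0, -6.2], 0.087],
    [[0, 0, 0], [0, 0, 0], 0.087]
  ]
}}

```text
time_s: 27.3
tcp_pos: [493.1, -228.3, 139.1]
eef_rot: [-2.903, -1.2, 0.0]
contact_force: [-0.3, -0.6, 0.5]
opening: 87.0
finger_force: 0.0
```

{"name": "apply_moves", "arguments": {
  "series": [
    [[0.0133, -0.009, 0], [0, 0, 0], 0.087],
    [[0.0267, -0.0181, 0], [0, 0, 0], 0.087],
    [[0.0267, -0.0181, 0], [0, 0, 0], 0.087],
    [[0.0267, -0.0181, 0], [0, 0, 0], 0.087],
    [[0.0267, -0.0181, 0], [0, 0, 0], 0.087],
    [[0.0267, -0.0181, 0], [0, 0, 0], 0.087],
    [[0.0267, -0.0181, 0], [0, 0, 0], 0.087],
    [[0.0267, -0.0181, 0], [0, 0, 0], 0.087],
    [[0.0267, -0.0181, 0], [0, 0, 0], 0.087],
    [[0.0267, -0.0181, 0], [0, 0, 0], 0.087],
    [[0.0267, -0.0181, 0], [0, 0, 0], 0.087],
    [[0.0267, -0.0181, 0], [0, 0, 0], 0.087],
    [[0.0267, -0.0181, 0], [0, 0, 0], 0.087],
    [[0.0267, -0.0181, 0], [0, 0, 0], 0.087],
    [[0.0267, -0.0181, 0], [0, 0, 0], 0.087],
    [[0.0133, -0.009, 0], [0, 0, 0], 0.087],
    [[0, 0, 0], [0, 0, 0], 0.087],
    [[0, 0, 0], [0, 0, 0], 0.087]
  ]
}}

```text
time_s: 29.55
tcp_pos: [584.2, 245.9, 138.8]
eef_rot: [2.903, 1.201, -0.001]
contact_force: [0.9, -0.7, 0.2]
opening: 86.7
finger_force: 0.0
```

```bash
python3 - <<'E'
from cell import imaging,ctrl; import cv2; from h import *
s=imaging.snapshot("wrist");cv2.imwrite("pics/w4.png",s["image"][:,:,::-1])
def proj(X): 
    p=s["K"]@(s["R"]@np.array(X,float)+s["t"]); return p[:2]/p[2]
for c,X in(("green",(584.3,246.3,80)),("blue",(621.6,288.2,80))):
    b=blob(cm(s["image"],c),proj(X)); print(c,proj(X).round(),b[0].round(1),b[1],plane(s,b[0],80).round(1))
E
```

```text
green [280. 225.] [279.6 221.8] 750 [586.2 248.1  80. ]
blue [275. 149.] [274.8 146.7] 841 [622.7 289.3  80. ]
```

View pics/w4.png

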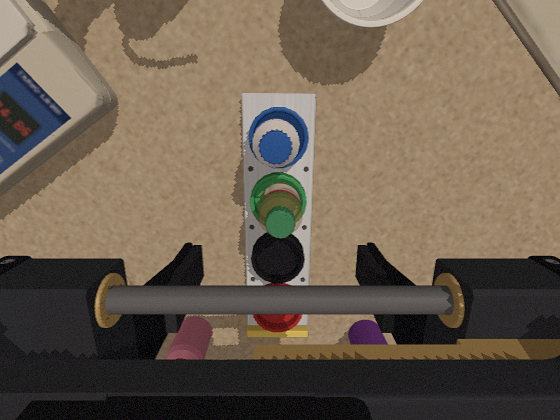

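The green cap is at (280,222) between the fingers and the blue cap at (275,147); the black and red cups are empty. I'll shift 1.5 mm along tool x and descend.

{"name": "apply_moves", "arguments": {
  "series": [
    [[0.0015, 0, 0.011], [0, 0, 0], 0.087],
    [[0, 0, 0.011], [0, 0, 0], 0.087],
    [[0, 0, 0.011], [0, 0, 0], 0.087],
    [[0, 0, 0.011], [0, 0, 0], 0.087],
    [[0, 0, 0.011], [0, 0, 0], 0.087],
    [[0, 0, 0.011], [0, 0, 0], 0.087],
    [[0, 0, 0.011], [0, 0, 0], 0.087],
    [[0, 0, 0.011], [0, 0, 0], 0.087],
    [[0, 0, 0.011], [0, 0, 0], 0.087],
    [[0, 0, 0.008], [0, 0, 0], 0.07],
    [[0, 0, 0], [0, 0, 0], 0.03],
    [[0, 0, 0], [0, 0, 0], 0.03],
    [[0, 0, 0], [0, 0, 0], 0.03],
    [[0, 0, 0], [0, 0, 0], 0.03],
    [[0, 0, 0], [0, 0, 0], 0.03],
    [[0, 0, 0], [0, 0, 0], 0.03],
    [[0, 0, 0], [0, 0, 0], 0.03],
    [[0, 0, 0], [0, 0, 0], 0.03],
    [[0, 0, 0], [0, 0, 0], 0.03]
  ],
  "newtons": 20
}}

```text
time_s: 31.98
tcp_pos: [585.8, 247.7, 32.3]
eef_rot: [2.902, 1.202, 0.001]
contact_force: [0.3, -0.2, 2.4]
opening: 36.5
finger_force: 20.0
```

{"name": "apply_moves", "arguments": {
  "series": [
    [[0, 0, -0.004], [0, 0, 0], 0.03],
    [[0, 0, -0.014], [0, 0, 0], 0.03],
    [[0, 0, -0.018], [0, 0, 0], 0.03],
    [[0, 0, -0.018], [0, 0, 0], 0.03],
    [[0, 0, -0.018], [0, 0, 0], 0.03],
    [[0, 0, -0.018], [0, 0, 0], 0.03],
    [[0, 0, -0.018], [0, 0, 0], 0.03],
    [[-0.0118, 0.0101, 0], [0, 0, 0], 0.03],
    [[-0.0236, 0.0202, 0], [0, 0, 0], 0.03],
    [[-0.0236, 0.0202, 0], [0, 0, 0], 0.03],
    [[-0.0236, 0.0202, 0], [0, 0, 0], 0.03],
    [[-0.0236, 0.0202, 0], [0, 0, 0], 0.03],
    [[-0.0236, 0.0202, 0], [0, 0, 0], 0.03],
    [[-0.0236, 0.0202, 0], [0, 0, 0], 0.03],
    [[-0.0236, 0.0202, 0], [0, 0, 0], 0.03],
    [[-0.0236, 0.0202, 0], [0, 0, 0], 0.03],
    [[-0.0236, 0.0202, 0], [0, 0, 0], 0.03],
    [[-0.0236, 0.0202, 0], [0, 0, 0], 0.03],
    [[-0.0236, 0.0202, 0], [0, 0, 0], 0.03],
    [[-0.0236, 0.0202, 0], [0, 0, 0], 0.03]
  ]
}}

```text
time_s: 34.48
tcp_pos: [554.1, -141.0, 139.0]
eef_rot: [-2.902, -1.201, 0.002]
contact_force: [0.7, -0.0, -0.8]
opening: 36.5
finger_force: 20.0
```

{"name": "apply_moves", "arguments": {
  "series": [
    [[-0.0236, 0.0202, 0], [0, 0, 0], 0.03],
    [[-0.0236, 0.0202, 0], [0, 0, 0], 0.03],
    [[-0.0118, 0.0101, 0], [0, 0, 0], 0.03],
    [[0, 0, 0], [0, 0, 6], 0.03],
    [[0, 0, 0], [0, 0, 9], 0.03],
    [[0, 0, 0], [0, 0, 9], 0.03],
    [[0, 0, 0], [0, 0, 9.2], 0.03],
    [[0, 0, 0], [0, 0, 0], 0.03],
    [[0, 0, 0], [0, 0, 0], 0.03]
  ]
}}

```text
time_s: 35.6
tcp_pos: [549.2, -216.7, 139.7]
eef_rot: [-3.124, -0.328, 0.001]
contact_force: [0.0, -0.6, -1.8]
opening: 36.8
finger_force: 20.0
```

{"name": "apply_moves", "arguments": {
  "series": [
    [[0.0005, 0, 0.011], [0, 0, 0], 0.03],
    [[0, 0, 0.012], [0, 0, 0], 0.03],
    [[0, 0, 0.012], [0, 0, 0], 0.03],
    [[0, 0, 0.012], [0, 0, 0], 0.03],
    [[0, 0, 0.012], [0, 0, 0], 0.03],
    [[0, 0, 0.012], [0, 0, 0], 0.03],
    [[0, 0, 0.012], [0, 0, 0], 0.03],
    [[0, 0, 0.012], [0, 0, 0], 0.03],
    [[0, 0, 0.01], [0, 0, 0], 0.03],
    [[0, 0, 0.005], [0, 0, 0], 0.03],
    [[0, 0, 0.0015], [0, 0, 0], 0.03],
    [[0, 0, 0], [0, 0, 0], 0.03],
    [[0, 0, 0], [0, 0, 0], 0.03]
  ]
}}

```text
time_s: 37.22
tcp_pos: [550.3, -217.0, 29.1]
eef_rot: [3.124, 0.323, 0.001]
contact_force: [0.7, -0.2, -1.5]
opening: 36.7
finger_force: 20.0
```

{"name": "apply_moves", "arguments": {
  "series": [
    [[0, 0, 0.001], [0, 0, 0], 0.03],
    [[0, 0, 0.0005], [0, 0, 0], 0.03],
    [[0, 0, 0], [0, 0, 0], 0.07],
    [[0, 0, 0], [0, 0, 0], 0.07],
    [[0, 0, 0], [0, 0, 0], 0.07],
    [[0, 0, 0], [0, 0, 0], 0.07],
    [[0, 0, -0.006], [0, 0, 0], 0.07],
    [[0, 0, -0.012], [0, 0, 0], 0.07],
    [[0, 0, -0.014], [0, 0, 0], 0.07],
    [[0, 0, -0.014], [0, 0, 0], 0.07],
    [[0, 0, -0.014], [0, 0, 0], 0.07],
    [[0, 0, -0.014], [0, 0, 0], 0.07],
    [[0, 0, -0.014], [0, 0, 0], 0.07],
    [[0, 0, -0.014], [0, 0, 0], 0.07],
    [[0, 0, -0.01], [0, 0, 0], 0.07],
    [[0, 0, 0], [0, 0, -9], 0.087],
    [[0, 0, 0], [0, 0, -9], 0.087],
    [[0, 0, 0], [0, 0, -9], 0.087],
    [[0, 0, 0], [0, 0, -6.2], 0.087],
    [[0, 0, 0], [0, 0, 0], 0.087]
  ]
}}

```text
time_s: 39.72
tcp_pos: [549.9, -216.7, 139.1]
eef_rot: [-2.903, -1.2, 0.0]
contact_force: [0.3, -0.7, 0.5]
opening: 87.1
finger_force: 0.0
```

{"name": "apply_moves", "arguments": {
  "series": [
    [[0.0137, -0.0102, 0], [0, 0, 0], 0.087],
    [[0.0273, -0.0204, 0], [0, 0, 0], 0.087],
    [[0.0273, -0.0204, 0], [0, 0, 0], 0.087],
    [[0.0273, -0.0204, 0], [0, 0, 0], 0.087],
    [[0.0273, -0.0204, 0], [0, 0, 0], 0.087],
    [[0.0273, -0.0204, 0], [0, 0, 0], 0.087],
    [[0.0273, -0.0204, 0], [0, 0, 0], 0.087],
    [[0.0273, -0.0204, 0], [0, 0, 0], 0.087],
    [[0.0273, -0.0204, 0], [0, 0, 0], 0.087],
    [[0.0273, -0.0204, 0], [0, 0, 0], 0.087],
    [[0.0273, -0.0204, 0], [0, 0, 0], 0.087],
    [[0.0273, -0.0204, 0], [0, 0, 0], 0.087],
    [[0.0273, -0.0204, 0], [0, 0, 0], 0.087],
    [[0.0273, -0.0204, 0], [0, 0, 0], 0.087],
    [[0.0273, -0.0204, 0], [0, 0, 0], 0.087],
    [[0.0137, -0.0102, 0], [0, 0, 0], 0.087],
    [[0, 0, 0], [0, 0, 0], 0.087],
    [[0, 0, 0], [0, 0, 0], 0.087]
  ]
}}

```text
time_s: 41.98
tcp_pos: [623.0, 288.3, 138.8]
eef_rot: [2.903, 1.201, -0.001]
contact_force: [-0.1, 0.2, -0.1]
opening: 86.8
finger_force: 0.0
```

```bash
python3 - <<'E'
from cell import imaging; from h import *
s=imaging.snapshot("wrist")
b=blob(cm(s["image"],"blue"),(281,222)); print(b[0].round(1),b[1],plane(s,b[0],80).round(1))
s=imaging.snapshot("top")
cv2.imwrite("pics/t4.png",cv2.resize(s["image"][140:270,320:400,::-1],(369,600),interpolation=2))
E
```

```text
[278.6 223.2] 784 [623.6 290.3  80. ]
```

View pics/t4.png

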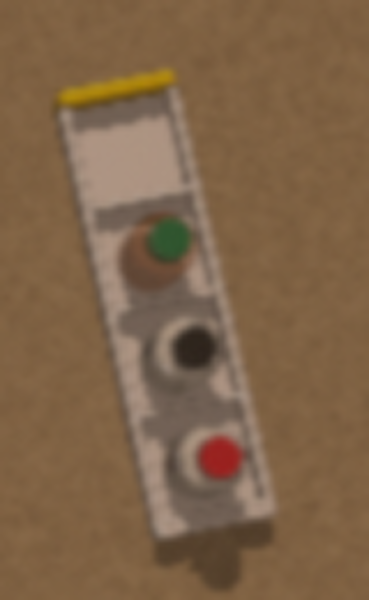

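Green (168,240), black (192,348) and red (219,457) stand in order from the yellow end, with the first pocket free. Blue is on target.

{"name": "apply_moves", "arguments": {
  "series": [
    [[0.001, 0, 0.011], [0, 0, 0], 0.087],
    [[0, 0, 0.011], [0, 0, 0], 0.087],
    [[0, 0, 0.011], [0, 0, 0], 0.087],
    [[0, 0, 0.011], [0, 0, 0], 0.087],
    [[0, 0, 0.011], [0, 0, 0], 0.087],
    [[0, 0, 0.011], [0, 0, 0], 0.087],
    [[0, 0, 0.011], [0, 0, 0], 0.087],
    [[0, 0, 0.011], [0, 0, 0], 0.087],
    [[0, 0, 0.011], [0, 0, 0], 0.087],
    [[0, 0, 0.008], [0, 0, 0], 0.07],
    [[0, 0, 0], [0, 0, 0], 0.03],
    [[0, 0, 0], [0, 0, 0], 0.03],
    [[0, 0, 0], [0, 0, 0], 0.03],
    [[0, 0, 0], [0, 0, 0], 0.03],
    [[0, 0, 0], [0, 0, 0], 0.03],
    [[0, 0, 0], [0, 0, 0], 0.03],
    [[0, 0, 0], [0, 0, 0], 0.03],
    [[0, 0, 0], [0, 0, 0], 0.03],
    [[0, 0, 0], [0, 0, 0], 0.03]
  ],
  "newtons": 20
}}

```text
time_s: 44.45
tcp_pos: [624.2, 289.9, 32.3]
eef_rot: [2.902, 1.202, 0.001]
contact_force: [-0.1, -0.1, 3.3]
opening: 36.8
finger_force: 20.0
```

{"name": "apply_moves", "arguments": {
  "series": [
    [[0, 0, -0.004], [0, 0, 0], 0.03],
    [[0, 0, -0.014], [0, 0, 0], 0.03],
    [[0, 0, -0.018], [0, 0, 0], 0.03],
    [[0, 0, -0.018], [0, 0, 0], 0.03],
    [[0, 0, -0.018], [0, 0, 0], 0.03],
    [[0, 0, -0.018], [0, 0, 0], 0.03],
    [[0, 0, -0.018], [0, 0, 0], 0.03],
    [[-0.0121, 0.0113, 0], [0, 0, 0], 0.03],
    [[-0.0241, 0.0225, 0], [0, 0, 0], 0.03],
    [[-0.0241, 0.0225, 0], [0, 0, 0], 0.03],
    [[-0.0241, 0.0225, 0], [0, 0, 0], 0.03],
    [[-0.0241, 0.0225, 0], [0, 0, 0], 0.03],
    [[-0.0241, 0.0225, 0], [0, 0, 0], 0.03],
    [[-0.0241, 0.0225, 0], [0, 0, 0], 0.03],
    [[-0.0241, 0.0225, 0], [0, 0, 0], 0.03],
    [[-0.0241, 0.0225, 0], [0, 0, 0], 0.03],
    [[-0.0241, 0.0225, 0], [0, 0, 0], 0.03],
    [[-0.0241, 0.0225, 0], [0, 0, 0], 0.03],
    [[-0.0241, 0.0225, 0], [0, 0, 0], 0.03],
    [[-0.0241, 0.0225, 0], [0, 0, 0], 0.03]
  ]
}}

```text
time_s: 46.95
tcp_pos: [608.4, -123.9, 139.0]
eef_rot: [-2.902, -1.201, 0.002]
contact_force: [0.1, 0.8, -1.3]
opening: 36.3
finger_force: 20.0
```

{"name": "apply_moves", "arguments": {
  "series": [
    [[-0.0241, 0.0225, 0], [0, 0, 0], 0.03],
    [[-0.0241, 0.0225, 0], [0, 0, 0], 0.03],
    [[-0.0121, 0.0113, 0], [0, 0, 0], 0.03],
    [[0, 0, 0], [0, 0, 6], 0.03],
    [[0, 0, 0], [0, 0, 9], 0.03],
    [[0, 0, 0], [0, 0, 9], 0.03],
    [[0, 0, 0], [0, 0, 9.2], 0.03],
    [[0, 0, 0], [0, 0, 0], 0.03],
    [[0, 0, 0], [0, 0, 0], 0.03]
  ]
}}

```text
time_s: 48.08
tcp_pos: [606.7, -204.3, 139.7]
eef_rot: [-3.124, -0.328, 0.001]
contact_force: [-0.4, -0.2, -0.5]
opening: 35.9
finger_force: 20.0
```

{"name": "apply_moves", "arguments": {
  "series": [
    [[0, 0, 0.011], [0, 0, 0], 0.03],
    [[0, 0, 0.012], [0, 0, 0], 0.03],
    [[0, 0, 0.012], [0, 0, 0], 0.03],
    [[0, 0, 0.012], [0, 0, 0], 0.03],
    [[0, 0, 0.012], [0, 0, 0], 0.03],
    [[0, 0, 0.012], [0, 0, 0], 0.03],
    [[0, 0, 0.012], [0, 0, 0], 0.03],
    [[0, 0, 0.012], [0, 0, 0], 0.03],
    [[0, 0, 0.01], [0, 0, 0], 0.03],
    [[0, 0, 0.005], [0, 0, 0], 0.03],
    [[0, 0, 0.0015], [0, 0, 0], 0.03],
    [[0, 0, 0], [0, 0, 0], 0.03],
    [[0, 0, 0], [0, 0, 0], 0.03]
  ]
}}

```text
time_s: 49.7
tcp_pos: [607.4, -204.6, 29.1]
eef_rot: [3.124, 0.323, 0.001]
contact_force: [-0.9, -0.3, -0.9]
opening: 36.6
finger_force: 20.0
```

{"name": "apply_moves", "arguments": {
  "series": [
    [[0, 0, 0.001], [0, 0, 0], 0.03],
    [[0, 0, 0.0005], [0, 0, 0], 0.03],
    [[0, 0, 0], [0, 0, 0], 0.07],
    [[0, 0, 0], [0, 0, 0], 0.07],
    [[0, 0, 0], [0, 0, 0], 0.07],
    [[0, 0, 0], [0, 0, 0], 0.07],
    [[0, 0, -0.006], [0, 0, 0], 0.07],
    [[0, 0, -0.012], [0, 0, 0], 0.07],
    [[0, 0, -0.014], [0, 0, 0], 0.07],
    [[0, 0, -0.014], [0, 0, 0], 0.07],
    [[0, 0, -0.014], [0, 0, 0], 0.07],
    [[0, 0, -0.014], [0, 0, 0], 0.07],
    [[0, 0, -0.014], [0, 0, 0], 0.07],
    [[0, 0, -0.014], [0, 0, 0], 0.07],
    [[0, 0, -0.014], [0, 0, 0], 0.07],
    [[0, 0.02, 0], [0, 0, 0], 0.07],
    [[0, -0.04, 0], [0, 0, 0], 0.07],
    [[0, -0.06, 0], [0, 0, 0], 0.07],
    [[0, -0.06, 0], [0, 0, 0], 0.07],
    [[0, -0.06, 0], [0, 0, 0], 0.07]
  ]
}}

```text
time_s: 52.2
tcp_pos: [565.7, -8.2, 142.6]
eef_rot: [3.125, 0.321, -0.001]
contact_force: [1.0, -0.2, -0.2]
opening: 69.6
finger_force: 0.0
```

{"name": "apply_moves", "arguments": {
  "series": [
    [[0, -0.05, 0], [0, 0, 0], 0.07],
    [[0, -0.05, 0], [0, 0, 0], 0.07],
    [[0, -0.05, 0], [0, 0, 0], 0.07],
    [[0, 0, 0], [0, 0, 0], 0.07],
    [[0, 0, 0], [0, 0, 0], 0.07]
  ]
}}

```text
time_s: 52.82
tcp_pos: [535.8, 137.2, 142.7]
eef_rot: [3.124, 0.323, -0.001]
contact_force: [0.4, -0.3, 0.3]
opening: 69.7
finger_force: 0.0
```

```bash
python3 - <<'E'
from cell import imaging; from h import *
T=imaging.snapshot("top");S=imaging.snapshot("side")
a=cv2.resize(T["image"][140:270,320:400],(369,600),interpolation=2)
b=cv2.resize(S["image"][130:210,210:350],(420,240),interpolation=2);b=np.vstack([b,np.zeros((360,420,3),np.uint8)])
cv2.imwrite("pics/end.png",np.hstack([a,b])[:,:,::-1])
def pr(s,X): p=s["K"]@(s["R"]@X+s["t"]); return p[:2]/p[2]
O=np.array([521.5,-222.3]);g=np.radians(11.75);Y=np.array([np.cos(g),np.sin(g)]);X=np.array([Y[1],-Y[0]])
for c,y in(("red",-87),("black",-29),("green",29),("blue",87)):
    P=np.array([*(O+Y*y),70]); a=blob(cm(T["image"],c),pr(T,P)); b=blob(cm(S["image"],c),pr(S,P))
    Q,e=tri(T,a[0],S,b[0]); d=Q[:2]-O; print(c,(d@X).round(1),(d@Y).round(1),Q[2].round(1),round(e,1),a[1],b[1])
E
```

```text
red 0.7 -88.7 70.6 2.7 50 25
black -307.7 53.8 159.2 31.6 62 15
green 82.7 93.0 -290.1 34.7 42 634
blue 0.1 84.6 70.7 1.9 37 30
```

View pics/end.png

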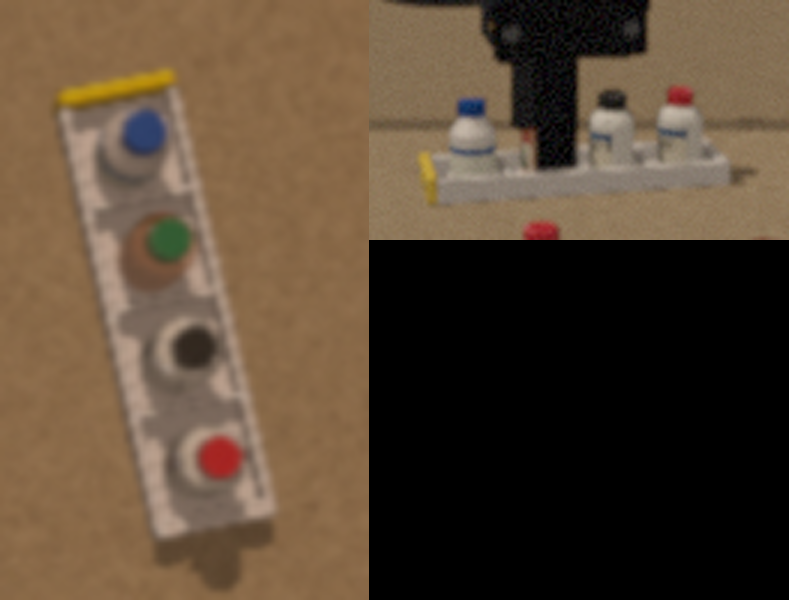

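All four stand upright in the new rack. From the yellow end at (118,88) they are blue (145,132), green (168,240), black (192,348) and red (219,457). The red and blue caps triangulate to their pocket centres at about 70 mm, which is right for a bottle on the 6 mm floor. The side-view fixes for black and green are void because the gripper hides green there and the black one caught another dark patch. The top view shows both centred, and both were released at the same height as blue.

```bash
python3 -c "
from cell import hand_in
print(hand_in())"
```

```text
the job is handed in; nothing more can be done
None
```

I moved all four bottles to the new white rack in reverse order (blue, green, black, red from its yellow end) and handed the job in at about 53 s; the final top picture shows each upright in its pocket, but the hand-in gave no verdict.

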